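# Wedge the rack foot's split tenon

### The job

One of the two pine foot blocks on the slatted shelf has a split tenon that still has no wedge. Take the loose wooden wedge out of its stand, set it thin end down in that slot and let go; then pick up the mallet and, with two or more separate taps of the mallet and never by pushing with the gripper, drive the wedge in until it is fully home and a further tap moves it no more. Finally put the mallet back down on the shelf clear of both blocks, and leave everything else where it is.

Things in the scene. Friction and masses are not known exactly. Their poses are not given: they have to be found in the camera images.
- kerf (a point): middle of the mouth of the empty slot in the split tenon of the unwedged foot block, level with the block's top, 80 mm above the table. x along the slot, y across it, z up. Slot: 38 mm long (x), 50 mm deep, 13 mm wide (y) at the very top, narrowing to 7 mm at 6 mm depth, then tapering like the wedge
- kerf_done (a point): the same point of the other foot block, whose wedge is already home and stands 30 mm above the block. Leave it alone
- wedge_center (a point): centre (half-way up) of the loose hardwood wedge, about 20 g: 80 mm long (z, thin end at -z), 30 mm wide (x, parallel sides), 4 mm thick (y) at the thin end and 14 mm at the thick end. Set in the empty slot it stands about 52 mm above the block, this point 12 mm above kerf; fully home it stands 30 mm above the block, this point 10 mm below kerf
- mallet_head (a point): centre of the mallet's black rubber head, a cylinder 52 mm in diameter and 80 mm high along z, with flat faces at top and bottom. It starts standing on one face on the shelf, its handle level, pointing to -x, 60 mm above the table. Mass about 0.28 kg, balance point about 12 mm from here towards the handle
- mallet_grip (a point): point on the axis of the mallet's pine handle, 68 mm from the head's centre. The handle is 18 mm wide (y) and 24 mm high (z) and runs from the head to 173 mm from the head's centre; same axes as the head
- cap: bystander: white plastic overflow cap, 68 mm across, 20 mm high; origin under its centre
- union: bystander: grey PVC union, 60 mm across, 54 mm high; origin under its centre
- jar: bystander: clear glass jar with metal twist cap, 66 mm across, 95 mm high; origin under its centre
- elbow: bystander: brass pipe elbow with two 44 mm arms along its x and y, 32 mm high; origin under its corner
- locknut: bystander: brass ring nut, 52 mm across, 10 mm high; origin under its centre
- wedge: the loose wedge; origin at the middle of its thin end. It starts upright, thin end down, 26 mm deep in a loose-fitting slot of a fixed pine stand 85 (x) x 70 (y) x 34 mm high (stand top 54 mm above the table), its upper 54 mm free
- mallet: the mallet as a whole; origin at the middle of the head's lower face
- foot: the unwedged pine foot block, 100 (x) x 90 (y) x 60 mm high, fixed on the slatted shelf, whose top is 20 mm above the table; origin under its centre. The wedge enters its slot freely to about 28 mm; from there it must be driven with about 4 to 9 N, the two stiff tenon halves parting a little, until its thin end meets the slot's floor 50 mm down
- foot_done: the other foot block, of the same size and also fixed; origin under its centre
Mind the look-alikes: they are no part of the job. Leave any yellow look-alike of the mallet alone.

How it is judged:
By the outcome, as a careful person would: the job done as asked, in the order asked, and still so for the second after the job is handed in, with the robot touching nothing.
It also fails if it takes over 67 s, if anything falls off the work surface, if the arm or the gripper's body presses on something with over 40 N, if the wrist force passes 120 N, or if a joint passes its speed limit or range.

### The arm

A 6-joint arm with a two-finger parallel gripper is mounted at the origin on the work surface. World frame = base frame: x ahead of the robot, y to its left, z up, the work surface at z = 0. Lengths are in m, angles in rad, forces in N, time in s.
With the tool pointing down it reaches from about 0.35 to 0.775 m from the base axis. Payload 7.3 kg.
Tool frame: the origin (TCP) lies on the centre line of the jaws, within the pads' length; the fingertips stand 17 mm ahead of it and the grasp point (between the pads) lies 2 mm behind it (robot.tcp_to_tips is the distance from the TCP to the fingertips, in m); z points along the fingers, y is the line along which they close (so a half turn about z gives the same grasp; the last joint's range is limited). The gripper opens to 92 mm and grips with 3 to 60 N. Pads are 19 mm wide; open, the fingers measure 130 mm over their backs; the gripper's body (75 mm by 190 mm) begins 47 mm behind the grasp point.
Start: joints at [1.145, 0.342, 1.524, -0, 1.275, -0.146], TCP at [0.145, 0.505, 0.244] pointing down, gripper open.
Joint ranges: [-2.53, 2.53], [-0.77, 2.02], [0.04, 2.7], [-1, 4.14], [0.28, 2.66], [-3.11, 3.11]. Speed limits (rad/s): [2.57, 2.57, 3.14, 3.14, 3.14, 3.14].

### API

Orientations are given as [roll, pitch, yaw] about the fixed x, y, z axes, in that order (R = Rz(yaw) Ry(pitch) Rx(roll)).
In Python, from cell import robot gives the robot as it stands. The module is installed in compiled form; this text tells all that it offers.
- The arm moves only by the tool carry_out, never from a script. Its argument "commands" is a list of rows, each a list of 3 entries, a list of its own where there are three numbers: the shift along the tool's x, y, z in m, then the turn about the tool's z in rad, then the opening, from 0 (shut) to 1 (fully open). In form: [[[dx, dy, dz], yaw, claw], ...]. A call has 1 to 20 rows; each row shifts and turns the commanded pose from where the row before left it, along the tool's axes as they then stand; what a row does not reach is not made up. A row lasts 1/8 s, in which the tool goes at most 62.5 mm and 10.7 degrees, less where a joint would pass 70% of its speed; a pose out of reach is approached as far as the arm can. A call is refused whole if a number of a shift passes 0.0625 or a number of a turn 0.188, either way. A call with a gripper value outside its range is refused whole. The fingers move at their own pace and stop on an object; "newtons" is the grip in N (left out, the last holds). Time passes only in rows, so rows that do not move let the fingers close. It gives the time, the measured TCP pose, the force, the opening and the grip force at its end, in the units of the state.
- robot.observe(): the state, without advancing time (a new reading comes with each control period).
- robot.read_camera(name): name is "scene" or "top" or "wrist"; returns a dict with "pixels" (384x512x3 uint8, red, green, blue), "fx", "fy", "cx", "cy" (pixels), "view" (4x4, takes a point from world to camera coordinates); the wrist camera has in their place "T_tool_cam" (4x4, takes a point from camera to tool coordinates, whose origin is the TCP and whose axes are the flange's). Camera axes: x right, y up, looking along -z (the intrinsics and any distortion apply to the point x, -y, -z); pixel columns grow to the right and rows downward; lengths in m; the calibration is good to about 2 mm. The wrist camera is an equidistant fisheye: a pixel r from the principal point sees the ray r / f radians off the axis. A picture is of the moment at which its call begins: read the wrist's pose just before it. There is no depth.
- robot.hand_in(): hands the job in; it is judged then, once.
Trained networks look in a picture, given as the dict that the camera call returned (one of the last four; its "shot" number tells which), for a name from the list of things; names that differ only in an ending like _2 or _b are one class to them, and where a whole thing is asked for, a point or a joint stands for the part that bears it (a point fixed in the world has none). Each returns a list of dicts, best first, with "p" (0 to 1); they miss things now and then, are a little off and sometimes report something else, mostly with a low value. They report only what shows in the picture. A call takes as long as a camera call. They do not tell look-alikes from the thing itself.
- robot.find_in(picture, name): "at" ([column, row] in pixels, amid what is visible of it).
- robot.tip_of(picture, name): "at" ([column, row] in pixels: a listed point, or the origin of a listed thing).
The state is a dict: "time": time; "qpos": joint angles; "qvel": joint speeds; "joint_efforts": joint torques, N m; "tool_pos": TCP position; "tool_rot": TCP orientation; "contact_force": force on the tool from outside, world axes, zero at the start; "torque": the same for the moment, N m; "opening": finger opening in m; "grip_force": force on a finger pad.
Only numpy, scipy, OpenCV 4.12 (cv2) and the standard library are available. Lean on these libraries where they do the work, as an engineer would, in place of code of your own. Each camera call takes 0.05 s, during which the arm holds its last target. There are 200 camera calls.

## Working session

There is one attempt and no reset: what is moved stays moved. The work goes in short steps, Python scripts to look and compute and a tool call to move; the robot and the scene stay as the last step left them, time stands still between calls to the robot, and variables do not carry over. Pictures are saved under pics/ and viewed, at most 10 in all, crops included, and the job is handed in when it is done.

Besides the shell and the picture viewer there is one more tool, called after ">>>" as name([rows], argument=value, ...), one row to a line, values as JSON. carry_out: Moves the arm, as the interface text tells. Its arguments: {"type":"object","properties":{"commands":{"type":"array"},"newtons":{"type":"number"}},"required":["commands"]}

```bash
mkdir -p pics
cat > h.py <<'E'
import numpy as np, cv2
from cell import robot
def snap(n,f=None):
    s=robot.observe(); p=robot.read_camera(n)
    if f: cv2.imwrite('pics/'+f,p['pixels'][:,:,::-1])
    return s,p
def ray(p,uv):
    V=np.array(p['view']); d=np.array([(uv[0]-p['cx'])/p['fx'],-(uv[1]-p['cy'])/p['fy'],-1])
    R=V[:3,:3]; return -R.T@V[:3,3], R.T@d
def atz(p,uv,z):
    o,d=ray(p,uv); return o+d*(z-o[2])/d[2]
E
python3 - <<'E'
from h import *
s,a=snap('scene','s1.png'); _,b=snap('top','t1.png')
print({k:v for k,v in s.items()}); print([k for k in a], a['fx'],a['cx'],a['cy'], ray(a,(256,192)),ray(b,(256,192)))
Z=dict(kerf=.08,kerf_done=.08,wedge_center=.068,mallet_head=.06,mallet_grip=.06,foot=.02,foot_done=.02,mallet=.02,wedge=.028)
for n,z in Z.items():
  for nm,p in(('scene',a),('top',b)):
    for r in robot.tip_of(p,n)[:3]:
      print(n,nm,np.round(r['at']),round(r['p'],2),np.round(atz(p,r['at'],z),3))
E
```

```text
{'time': 0.0, 'qpos': array([ 1.14495123e+00,  3.42693238e-01,  1.52501234e+00, -2.55070281e-05,
        1.27542498e+00, -1.46003872e-01]), 'qvel': array([ 0.00131839,  0.00053724, -0.00032042,  0.0012856 , -0.00198855,
       -0.00083369]), 'joint_efforts': array([-2.75258590e-04, -4.31251502e+01, -2.44213110e+01,  7.17507675e-02,
        5.61498245e-02, -1.34313368e-04]), 'tool_pos': array([0.1448319 , 0.50422265, 0.24306189]), 'tool_rot': array([-3.14006757e+00, -1.99610456e-04,  2.86175872e+00]), 'contact_force': array([-0.24900036,  0.23473738,  0.32739835]), 'torque': array([-0.03494996,  0.06113458, -0.01643688]), 'grip_force': 0.0, 'opening': 0.09186886802655735}
['pixels', 'fx', 'fy', 'cx', 'cy', 'view', 'shot'] 434.2793878990035 257.80031346703845 194.1816660286025 (array([1.00800629, 0.36861596, 0.9692844 ]), array([-0.44484129, -0.35904856, -0.82051373])) (array([0.27589319, 0.0152164 , 1.29593439]), array([ 0.21727187, -0.00575138, -0.9761569 ]))
kerf scene [289. 212.] 0.85 [0.52  0.079 0.08 ]
kerf scene [224. 202.] 0.19 [ 0.599 -0.063  0.08 ]
kerf top [236. 199.] 0.75 [
[... 644 characters left out ...]
ene [414. 259.] 0.71 [0.435 0.373 0.06 ]
mallet_grip top [141. 230.] 0.89 [0.446 0.377 0.06 ]
mallet_grip top [169. 305.] 0.78 [0.211 0.288 0.06 ]
mallet_grip top [252. 138.] 0.26 [0.736 0.014 0.06 ]
foot scene [292. 227.] 0.76 [0.52  0.091 0.02 ]
foot top [234. 202.] 0.7 [0.528 0.081 0.02 ]
foot_done scene [226. 201.] 0.93 [ 0.565 -0.092  0.02 ]
foot_done top [286. 185.] 0.85 [ 0.58  -0.093  0.02 ]
mallet scene [400. 208.] 0.97 [0.299 0.277 0.02 ]
mallet scene [391. 287.] 0.89 [0.506 0.365 0.02 ]
mallet top [146. 209.] 0.81 [0.519 0.374 0.02 ]
mallet top [177. 278.] 0.71 [0.289 0.274 0.02 ]
wedge scene [177. 152.] 0.66 [ 0.532 -0.303  0.028]
wedge top [357. 197.] 0.49 [ 0.527 -0.326  0.028]
```

View pics/s1.png

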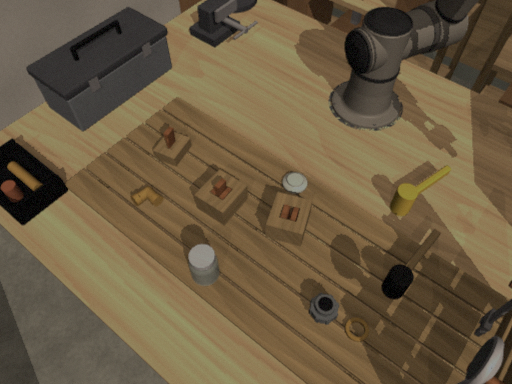

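View pics/t1.png

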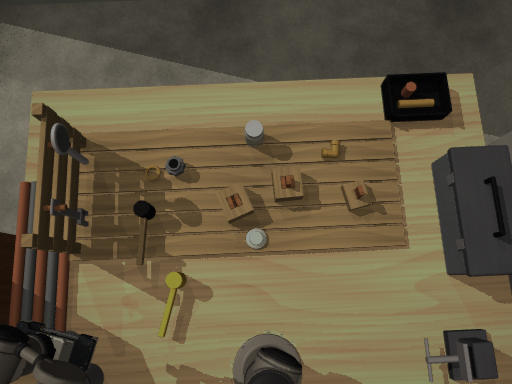

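The loose wedge stands in its stand at scene (168,135) and top (360,190). The empty-slot foot is at scene (290,212) and top (236,200). The black mallet is at scene (398,281) and top (145,209), and the yellow look-alike at top (175,280). I'll go over the mallet first for a close look, then the foot.

>>> carry_out([
  [[-0.05,-0.0115,0],0,1],
  [[-0.05,-0.0115,0],0,1],
  [[-0.05,-0.0115,0],0,1],
  [[-0.05,-0.0115,0],0,1],
  [[-0.05,-0.0115,0],0,1],
  [[-0.05,-0.0115,0],0,1],
  [[-0.05,-0.0115,0],0,1],
  [[0,0,0],0,1],
])

```text
time: 2.0
tool_pos: [0.4618, 0.3286, 0.2432]
tool_rot: [-3.141, 0.001, 2.857]
contact_force: [0.0, 0.2, -1.0]
opening: 0.0916
grip_force: 0.0
```

```bash
cat >> h.py <<'E'
from scipy.spatial.transform import Rotation as Ro
def wray(s,p,uv):
    T=np.array(p['T_tool_cam']); u,v=(uv[0]-p['cx'])/p['fx'],(uv[1]-p['cy'])/p['fy']
    r=np.hypot(u,v); k=np.sin(r)/r if r>1e-9 else 1
    d=np.array([u*k,-v*k,-np.cos(r)])
    R=Ro.from_euler('xyz',s['tool_rot']).as_matrix()
    return s['tool_pos']+R@T[:3,3], R@T[:3,:3]@d
def watz(s,p,uv,z):
    o,d=wray(s,p,uv); return o+d*(z-o[2])/d[2]
def wproj(s,p,X):
    R=Ro.from_euler('xyz',s['tool_rot']).as_matrix(); T=np.array(p['T_tool_cam'])
    c=T[:3,:3].T@(R.T@(np.array(X)-s['tool_pos'])-T[:3,3]); h=np.hypot(c[0],c[1]); a=np.arctan2(h,-c[2])
    return np.array([p['cx']+p['fx']*a*c[0]/h, p['cy']-p['fy']*a*c[1]/h])
def rect(s,p,ctr,z,f=None,half=.1,n=500):
    "orthorectified view on plane z: up=+x, left=+y"
    g=np.linspace(half,-half,n); Y,X=np.meshgrid(ctr[1]+g,ctr[0]+g)
    R=Ro.from_euler('xyz',s['tool_rot']).as_matrix(); T=np.array(p['T_tool_cam'])
    P=np.stack([X,Y,np.full_like(X,z)],-1)
    c=((P-s['tool_pos'])@R-T[:3,3])@T[:3,:3]
    h=np.hypot(c[...,0],c[...,1])+1e-12; a=np.arctan2(h,-c[...,2])
    im=cv2.remap(p['pixels'],(p['cx']+p['fx']*a*c[...,0]/h).astype('f4'),(p['cy']-p['fy']*a*c[...,1]/h).astype('f4'),cv2.INTER_LINEAR)
    if f: cv2.imwrite('pics/'+f,im[:,:,::-1])
    return im
E
python3 - <<'E'
from h import *
s,p=snap('wrist','w1.png'); print(s['time'],s['tool_pos'],s['tool_rot'],p['fx'],p['cx'],p['cy']); print(np.round(p['T_tool_cam'],3))
for n,z in dict(kerf=.08,mallet_head=.06,mallet_grip=.06).items():
    for r in robot.tip_of(p,n)[:3]: print(n,np.round(r['at']),round(r['p'],2),np.round(watz(s,p,r['at'],z),4))
np.save('w1.npy',p,allow_pickle=True); np.save('s1.npy',s,allow_pickle=True)
E
```

```text
2.0 [0.4618389  0.32855332 0.24323637] [-3.14131518e+00  5.76112532e-04  2.85729566e+00] 297.3186396354542 257.93259672530627 190.10071196880082
[[-0.     0.956  0.294  0.08 ]
 [ 1.     0.     0.     0.001]
 [-0.     0.294 -0.956 -0.142]
 [ 0.     0.     0.     1.   ]]
mallet_head [303. 198.] 0.93 [0.5054 0.3705 0.06  ]
mallet_head [170.  40.] 0.84 [0.2878 0.2786 0.06  ]
mallet_grip [295. 143.] 0.64 [0.4406 0.3776 0.06  ]
```

View pics/w1.png

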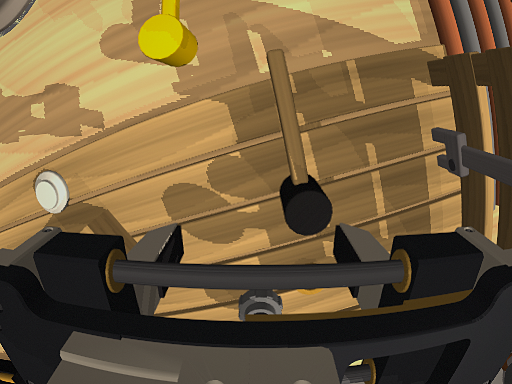

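>>> carry_out([
  [[-0.042,-0.0375,0],0,1],
  [[-0.042,-0.0375,0],0,1],
  [[-0.042,-0.0375,0],0,1],
  [[-0.042,-0.0375,0],0,1],
  [[-0.042,-0.0375,0],0,1],
  [[-0.042,-0.0375,0],0,1],
  [[0,0,0],0,1],
])

```text
time: 3.08
tool_pos: [0.6401, 0.0425, 0.2432]
tool_rot: [-3.141, 0.0, 2.859]
contact_force: [0.2, 0.6, -0.8]
opening: 0.0917
grip_force: 0.0
```

Run:
```python
from h import *
s=np.load('s1.npy',allow_pickle=True).item();p=np.load('w1.npy',allow_pickle=True).item()
print(watz(s,p,(276,52),.072),watz(s,p,(299,180),.072))
m=rect(s,p,(.47,.37),.072)
s,p=snap('wrist'); print(s['time'],s['tool_pos'])
for n,z in dict(kerf=.08,kerf_done=.08,wedge_center=.1).items():
    for r in robot.tip_of(p,n)[:3]: print(n,np.round(r['at']),round(r['p'],2),np.round(watz(s,p,r['at'],z),4))
k=rect(s,p,(.524,.077),.08,half=.06)
cv2.imwrite('pics/k1.png',np.hstack([m,k])[:,:,::-1][:, :].copy() if 0 else cv2.resize(np.hstack([m,k])[:,:,::-1],(800,400)))
```

```text
[0.33975668 0.38421457 0.072     ] [0.47910096 0.37106028 0.072     ]
3.075 [0.64009262 0.04247047 0.2431891 ]
kerf [261.  57.] 0.7 [0.5203 0.0807 0.08  ]
kerf_done [125. 156.] 0.82 [ 0.5735 -0.0926  0.08  ]
wedge_center [  4. 176.] 0.58 [ 0.5346 -0.2772  0.1   ]
```

View pics/k1.png

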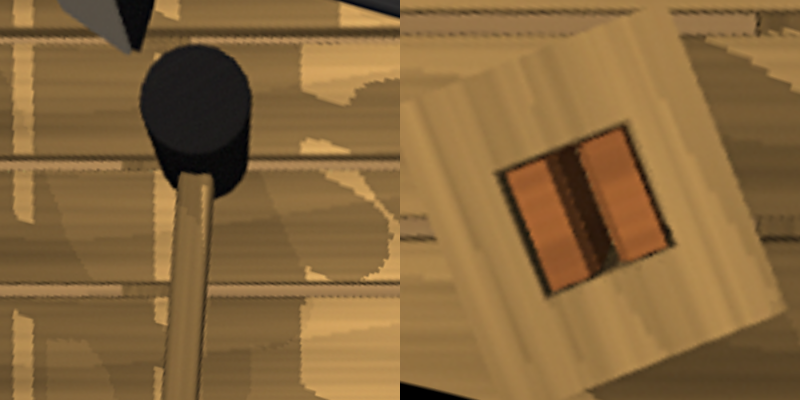

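The slot is clear in the crop. Its centre is at about (0.5216, 0.081) and its yaw is about 0.38. The mallet yaw is about -0.09. Next is a look at the wedge.

>>> carry_out([
  [[-0.017,-0.053,0],0,1],
  [[-0.017,-0.053,0],0,1],
  [[-0.017,-0.053,0],0,1],
  [[-0.017,-0.053,0],0,1],
  [[-0.017,-0.053,0],0,1],
  [[-0.017,-0.053,0],0,1],
  [[-0.017,-0.053,0],0,1],
  [[0,0,0],0,1],
])

```text
time: 4.28
tool_pos: [0.6505, -0.3471, 0.2426]
tool_rot: [-3.141, -0.001, 2.859]
contact_force: [-0.3, 0.4, -0.2]
opening: 0.092
grip_force: 0.0
```

Run:
```python
from h import *
s,p=snap('wrist'); print(s['time'],s['tool_pos'],s['tool_rot'])
for n,z in dict(wedge_center=.068,wedge=.028).items():
    for r in robot.tip_of(p,n)[:3]: print(n,np.round(r['at']),round(r['p'],2),np.round(watz(s,p,r['at'],z),4))
a=rect(s,p,(.534,-.313),.108,half=.06)
b=rect(s,p,(.534,-.313),.054,half=.06)
cv2.imwrite('pics/k2.png',cv2.resize(np.hstack([a,b])[:,:,::-1],(800,400)))
```

```text
4.275 [ 0.65045449 -0.34714432  0.24264266] [-3.14109778e+00 -8.45913176e-04  2.85893060e+00]
wedge_center [256.  62.] 0.96 [ 0.5327 -0.3144  0.068 ]
wedge [255.  67.] 0.69 [ 0.5323 -0.3155  0.028 ]
```

View pics/k2.png

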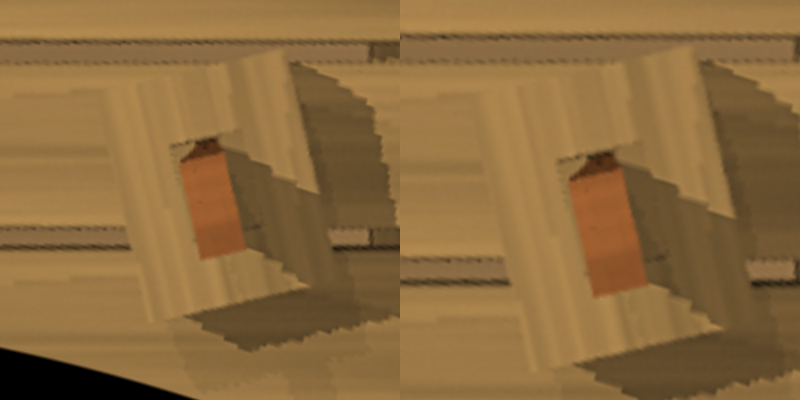

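>>> carry_out([
  [[0.0405,-0.001,0],0,1],
  [[0.0405,-0.001,0],0,1],
  [[0.0405,-0.001,0],0,1],
  [[0,0,0.03],-0.163,0.6],
  [[0,0,0.03],-0.163,0.6],
  [[0,0,0.03],-0.162,0.6],
  [[0,0,0],0,0.6],
])

```text
time: 5.3
tool_pos: [0.533, -0.3111, 0.1523]
tool_rot: [3.138, -0.003, -2.932]
contact_force: [0.8, 0.2, -0.3]
opening: 0.0576
grip_force: 0.0
```

Run:
```python
from h import *
s,p=snap('wrist','w3.png'); print(s['time'],s['tool_pos'],s['tool_rot'],s['opening'])
for n,z in dict(wedge_center=.068,wedge=.028).items():
    for r in robot.tip_of(p,n)[:3]: print(n,np.round(r['at']),round(r['p'],2),np.round(watz(s,p,r['at'],z),4))
for c in [(x,y,.108) for x in(-.015,.015) for y in (-.007,.007)]:
    pass
```

```text
5.3 [ 0.53298208 -0.31108779  0.15226752] [ 3.13796793e+00 -2.64434787e-03 -2.93216701e+00] 0.05761759800848507
wedge_center [249. 201.] 0.83 [ 0.5331 -0.3171  0.068 ]
wedge [252. 185.] 0.58 [ 0.5303 -0.3163  0.028 ]
```

View pics/w3.png

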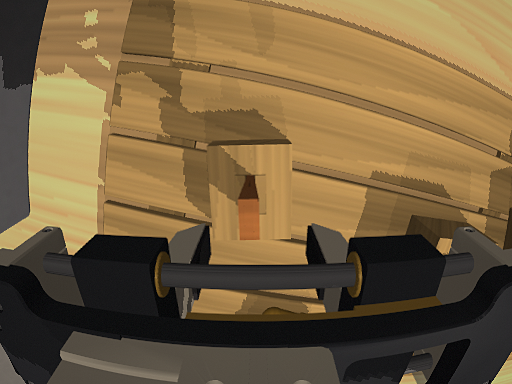

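The wedge is square to the jaws and about 5 mm to one side. I'll correct that, descend, close and lift.

>>> carry_out([
  [[0.001,-0.0052,0.02],0,0.6],
  [[0,0,0.041],0,0.6],
  [[0,0,0],0,0.6],
  [[0,0,0],0,0],
  [[0,0,0],0,0],
  [[0,0,0],0,0],
  [[0,0,0],0,0],
  [[0,0,0],0,0],
], newtons=25)

```text
time: 6.45
tool_pos: [0.5337, -0.3193, 0.093]
tool_rot: [-3.142, 0.0, -2.933]
contact_force: [0.1, 0.4, 1.8]
opening: 0.0133
grip_force: 24.9
```

>>> carry_out([
  [[0,0,-0.04],0,0],
  [[0,0,-0.055],0,0],
  [[0,0,-0.055],0,0],
  [[-0.009,0.049,0],0,0],
  [[-0.009,0.049,0],0,0],
  [[-0.009,0.049,0],0,0],
  [[-0.009,0.049,0],0,0],
  [[-0.009,0.049,0],0,0],
  [[-0.009,0.049,0],0,0],
  [[-0.009,0.049,0],0,0],
  [[-0.009,0.049,0],0,0],
  [[0,0,0.03],-0.174,0],
  [[0,0,0.03],0,0],
  [[0,0,0],0,0],
])

```text
time: 8.2
tool_pos: [0.5216, 0.0792, 0.1809]
tool_rot: [3.14, -0.005, -2.759]
contact_force: [-0.2, -0.5, 0.1]
opening: 0.0134
grip_force: 24.9
```

Run:
```python
from h import *
s,p=snap('wrist','w4.png'); print(s['time'],s['tool_pos'],s['tool_rot'],s['opening'],s['grip_force'])
for n,z in dict(kerf=.08).items():
    for r in robot.tip_of(p,n)[:3]: print(n,np.round(r['at']),round(r['p'],2),np.round(watz(s,p,r['at'],z),4))
print(wproj(s,p,(.5216,.0811,.08)),wproj(s,p,s['tool_pos']+[0,0,-.065]))
cv2.imwrite('pics/w4.png',cv2.resize(p['pixels'][110:300,150:390,::-1],(720,570),interpolation=cv2.INTER_CUBIC))
```

```text
8.2 [0.52158116 0.07924406 0.18089136] [ 3.13969156 -0.00460874 -2.7592718 ] 0.013362898736307478 24.939026101492345
kerf [258. 198.] 0.58 [0.5225 0.0804 0.08  ]
[258.77354823 197.00126965] [256.66475725 211.09723388]
```

View pics/w4.png

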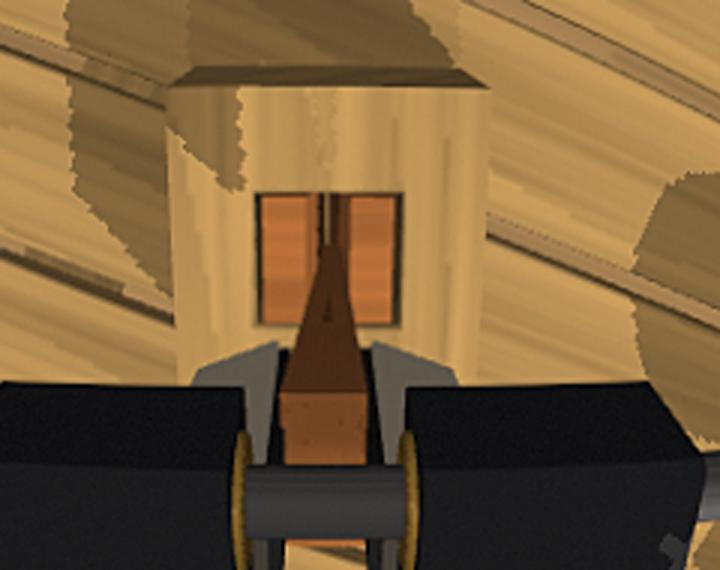

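The wedge's thin end is over the slot. I'll lower it with a 1 mm correction.

>>> carry_out([
  [[-0.001,0.0013,0.02],0,0],
  [[0,0,0.02],0,0],
  [[0,0,0.012],0,0],
  [[0,0,0.007],0,0],
  [[0,0,0],0,0],
])

```text
time: 8.93
tool_pos: [0.5239, 0.0804, 0.124]
tool_rot: [-3.141, 0.001, -2.76]
contact_force: [0.8, -1.0, -0.9]
opening: 0.0131
grip_force: 24.9
```

>>> carry_out([
  [[0,0,0.005],0,0],
  [[0,0,0],0,0],
  [[0,0,0],0,0.3],
  [[0,0,0],0,0.45],
  [[0,0,0],0,0.45],
  [[0,0,-0.03],0,0.45],
  [[0,0,-0.05],0,0.45],
  [[-0.05,0,-0.02],0,1],
  [[-0.05,0,0],0,1],
  [[0,0,0],0,1],
])

```text
time: 10.18
tool_pos: [0.618, 0.119, 0.2175]
tool_rot: [3.141, 0.0, -2.758]
contact_force: [-0.5, -0.5, -0.5]
opening: 0.0665
grip_force: 0.0
```

Run:
```python
from h import *
s,p=snap('wrist','w4.png'); print(s['time'],s['tool_pos'],s['tool_rot'],s['opening'],s['grip_force'])
for n,z in dict(kerf=.08,wedge_center=.092).items():
    for r in robot.tip_of(p,n)[:3]: print(n,np.round(r['at']),round(r['p'],2),np.round(watz(s,p,r['at'],z),4))
a=rect(s,p,(.522,.081),.132,half=.06)
cv2.imwrite('pics/w5.png',np.hstack([cv2.resize(a,(400,400)),cv2.resize(p['pixels'][0:200,156:356],(400,400))])[:,:,::-1])
```

```text
10.175 [0.61804517 0.11901252 0.21751353] [ 3.14121948e+00  7.98521135e-05 -2.75833078e+00] 0.06652473922648429 0.0
kerf [254.  76.] 0.96 [0.5227 0.0776 0.08  ]
```

View pics/w5.png

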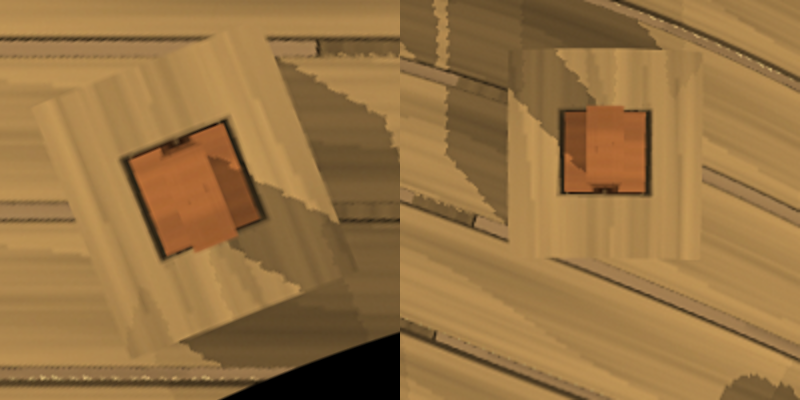

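The wedge stands in the slot, centred at about (0.522, 0.081). Now to the mallet.

>>> carry_out([
  [[-0.0022,0.0526,0],0,1],
  [[-0.0022,0.0526,0],0,1],
  [[-0.0022,0.0526,0],0,1],
  [[-0.0022,0.0526,0],0,1],
  [[-0.0022,0.0526,0],0,1],
  [[0,0,0],0.159,1],
  [[0,0,0],0.159,1],
  [[0,0,0],0.16,1],
  [[0,0,0],0,1],
])

```text
time: 11.45
tool_pos: [0.5277, 0.3654, 0.2192]
tool_rot: [-3.142, -0.0, 3.047]
contact_force: [-0.6, -0.1, 0.0]
opening: 0.0914
grip_force: 0.0
```

Run:
```python
from h import *
s,p=snap('wrist'); print(s['time'],s['tool_pos'],s['tool_rot'],s['opening'])
for n,z in dict(mallet_head=.06,mallet_grip=.06).items():
    for r in robot.tip_of(p,n)[:3]: print(n,np.round(r['at']),round(r['p'],2),np.round(watz(s,p,r['at'],z),4))
a=rect(s,p,(.44,.375),.072,half=.1)
b=rect(s,p,(.44,.375),.1,half=.1)
cv2.imwrite('pics/k6.png',cv2.resize(np.hstack([a,b])[:,:,::-1],(800,400)))
```

```text
11.45 [0.52773451 0.3654035  0.21920131] [-3.14152156e+00 -1.18723318e-04  3.04684783e+00] 0.09143625118417952
mallet_head [ 26. 202.] 0.26 [0.5271 0.048  0.06  ]
mallet_grip [262.  95.] 0.78 [0.4416 0.378  0.06  ]
```

View pics/k6.png

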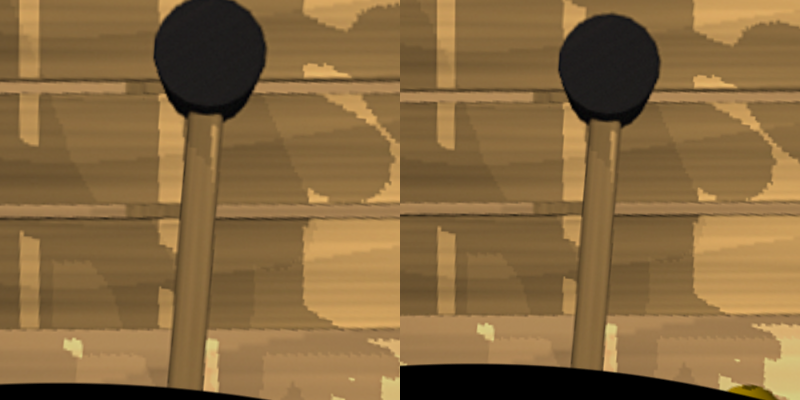

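>>> carry_out([
  [[0.0432,0.0012,0],-0.015,1],
  [[0.0432,0.0012,0],0,0.7],
  [[0,0,0.055],0,0.7],
  [[0,0,0.055],0,0.7],
  [[0,0,0.03],0,0.7],
  [[0,0,0.021],0,0.7],
  [[0,0,0],0,0.7],
], newtons=60)

```text
time: 12.48
tool_pos: [0.4416, 0.3753, 0.0563]
tool_rot: [-3.139, -0.003, 3.062]
contact_force: [0.3, -0.6, 0.3]
opening: 0.0642
grip_force: 0.0
```

>>> carry_out([
  [[0,0,0],0,0],
  [[0,0,0],0,0],
  [[0,0,0],0,0],
  [[0,0,0],0,0],
  [[0,0,0],0,0],
  [[0,0,0],0,0],
], newtons=60)

```text
time: 13.22
tool_pos: [0.4425, 0.3761, 0.0579]
tool_rot: [3.142, 0.0, 3.061]
contact_force: [-0.9, 0.5, 2.0]
opening: 0.0177
grip_force: 59.9
```

>>> carry_out([
  [[0,0,-0.015],0,0],
  [[0,0,-0.03],0,0],
  [[0,0,-0.045],0,0],
  [[0,0,-0.045],0,0],
  [[0,0,-0.045],0,0],
  [[-0.0047,-0.018,0],0,0],
  [[-0.0047,-0.036,0],0,0],
  [[-0.0047,-0.036,0],0,0],
  [[-0.0047,-0.036,0],0,0],
  [[-0.0047,-0.036,0],0,0],
  [[-0.0047,-0.036,0],0,0],
  [[-0.0047,-0.036,0],0,0],
  [[-0.0044,-0.036,0],0,0],
  [[0,-0.018,0],0,0],
  [[0,0,0],0,0],
])

```text
time: 15.1
tool_pos: [0.4553, 0.0845, 0.2367]
tool_rot: [-3.141, -0.003, 3.058]
contact_force: [-0.7, -0.7, -3.7]
opening: 0.0177
grip_force: 59.9
```

Run:
```python
from h import *
s,a=snap('scene'); _,b=snap('top'); print(s['time'],s['tool_pos'],s['tool_rot'],s['opening'],s['grip_force'],s['torque'])
for n,z in dict(mallet_head=s['tool_pos'][2]+.002).items():
  for p in(a,b):
    for r in robot.tip_of(p,n)[:3]: print(n,np.round(r['at']),round(r['p'],2),np.round(atz(p,r['at'],z),4))
V=np.array(a['view']); X=V[:3,:3]@np.array([.522,.081,.132])+V[:3,3]
c=(int(a['cx']-a['fx']*X[0]/X[2]),int(a['cy']+a['fy']*X[1]/X[2])); print(c)
y,x=c[1]-70,c[0]-70
cv2.imwrite('pics/s7.png',cv2.resize(a['pixels'][y:y+120,x:x+160,::-1],(800,600),interpolation=cv2.INTER_CUBIC))
```

```text
15.1 [0.45532501 0.08451363 0.23667836] [-3.14114300e+00 -2.76625874e-03  3.05812680e+00] 0.01774009881762242 59.928959012031555 [0.02389919 0.14032887 0.00213111]
mallet_head [293. 172.] 0.73 [0.5238 0.0777 0.2387]
mallet_head [405. 199.] 0.62 [0.4362 0.2949 0.2387]
mallet_head [176. 281.] 0.8 [0.2792 0.2298 0.2387]
(291, 200)
```

View pics/s7.png

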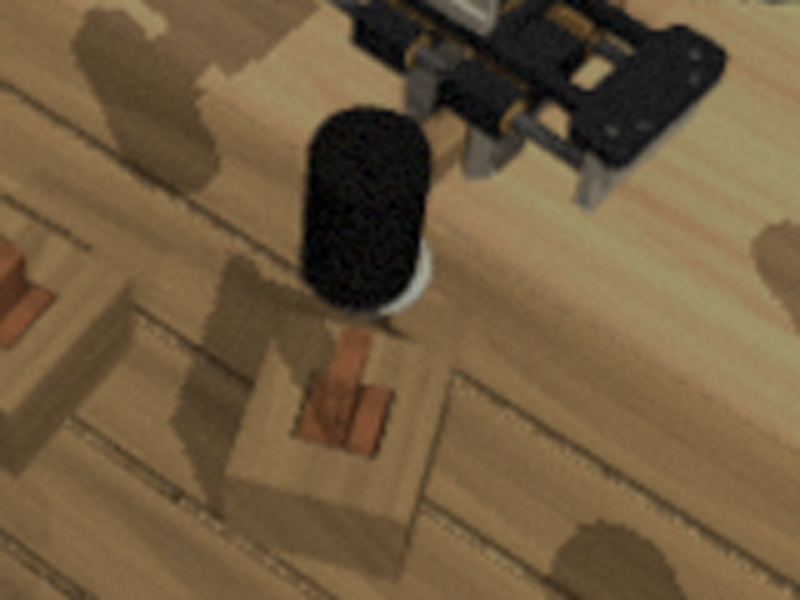

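The mallet hangs level with its head over the wedge. First a trial tap.

>>> carry_out([
  [[0,0.002,0.03],0,0],
  [[0,0,0.02],0,0],
  [[0,0,0],0,0],
  [[0,0,0.026],0,0],
  [[0,0,-0.026],0,0],
  [[0,0,0],0,0],
])

```text
time: 16.05
tool_pos: [0.4582, 0.0884, 0.1898]
tool_rot: [3.141, 0.005, 3.061]
contact_force: [0.6, -0.1, -3.5]
opening: 0.0178
grip_force: 59.9
```

```bash
cat > m.py <<'E'
from h import *
s,a=snap('scene'); print(s['time'],s['tool_pos'],s['contact_force'],s['torque'])
im=a['pixels'][110:290,200:380,::-1]
cv2.imwrite('pics/tmp.png',im)
# wedge top height: along wedge axis find orange/red
for n in('mallet_head','wedge_center'):
    for r in robot.tip_of(a,n)[:4]: print(n,np.round(r['at'],1),round(r['p'],2))
E
python3 m.py
python3 - <<'E'
import cv2
cv2.imwrite('pics/s8.png',cv2.resize(cv2.imread('pics/tmp.png'),(600,600),interpolation=cv2.INTER_CUBIC))
E
```

```text
16.05 [0.45824406 0.08842233 0.18979361] [ 0.6365758  -0.11122327 -3.52580963] [ 0.02710456  0.14251239 -0.00792343]
mallet_head [404.2 197.8] 0.93
mallet_head [293.2 187.8] 0.91
wedge_center [288.3 212.3] 0.53
```

View pics/s8.png

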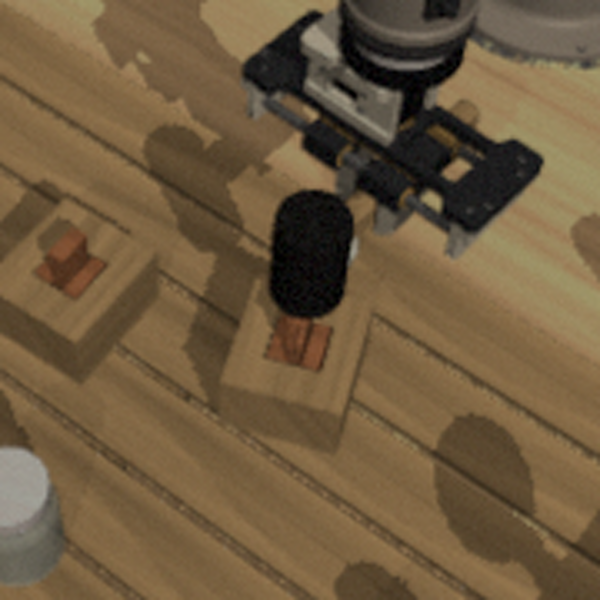

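>>> carry_out([
  [[0,0,0.03],0,0],
  [[0,0,0],0,0],
])

```text
time: 16.45
tool_pos: [0.4556, 0.088, 0.1563]
tool_rot: [-3.141, -0.003, 3.061]
contact_force: [-0.6, 0.6, -3.4]
opening: 0.0174
grip_force: 59.9
```

>>> carry_out([
  [[0,0,-0.03],0,0],
  [[0,0,0],0,0],
])

```text
time: 16.7
tool_pos: [0.4579, 0.0881, 0.1897]
tool_rot: [3.141, 0.004, 3.061]
contact_force: [0.0, -0.2, -2.6]
opening: 0.0177
grip_force: 59.9
```

>>> carry_out([
  [[0,0,0.037],0,0],
  [[0,0,0],0,0],
])

```text
time: 16.95
tool_pos: [0.4557, 0.0879, 0.1493]
tool_rot: [-3.141, -0.003, 3.061]
contact_force: [0.5, -0.5, -2.0]
opening: 0.0177
grip_force: 60.0
```

>>> carry_out([
  [[0,0,-0.057],0,0],
  [[0,0,0],0,0],
])

```text
time: 17.2
tool_pos: [0.4587, 0.0882, 0.2118]
tool_rot: [3.141, 0.007, 3.061]
contact_force: [-0.0, -0.2, -2.5]
opening: 0.0178
grip_force: 60.0
```

```bash
python3 m.py
python3 - <<'E'
import cv2
cv2.imwrite('pics/s9.png',cv2.resize(cv2.imread('pics/tmp.png')[40:140],(800,444),interpolation=cv2.INTER_CUBIC))
E
```

```text
17.2 [0.45865286 0.08818406 0.21176663] [-0.00328783 -0.17596284 -2.49504903] [ 0.06537927  0.13617823 -0.00479816]
mallet_head [404.6 198.2] 0.66
mallet_head [293.5 182.4] 0.59
wedge_center [287.7 212.1] 0.6
```

View pics/s9.png

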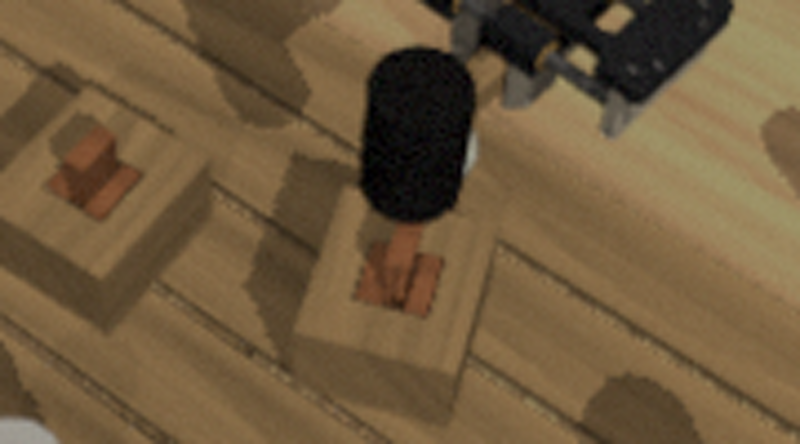

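I've now viewed 12 pictures, over the limit of 10, so I'll view no more and check the rest from numbers alone.

>>> carry_out([
  [[0,0,0.025],0,0],
  [[0,0,0.041],0,0],
  [[0,0,0],0,0],
  [[0,0,0],0,0],
])

```text
time: 17.85
tool_pos: [0.4564, 0.088, 0.1414]
tool_rot: [-3.142, -0.001, 3.061]
contact_force: [0.7, 0.4, -2.4]
opening: 0.0179
grip_force: 60.0
```

```bash
cat > q.py <<'E'
from h import *
s,a=snap('scene'); R=Ro.from_euler('xyz',s['tool_rot']).as_matrix()
X=s['tool_pos']+R@np.array([-.0657,0,-.002]); V=np.array(a['view']); c=V[:3,:3]@X+V[:3,3]
print(s['time'],s['tool_pos'],s['contact_force'],s['torque'],'pred',a['cx']-a['fx']*c[0]/c[2],a['cy']+a['fy']*c[1]/c[2])
print([(np.round(r['at'],1),round(r['p'],2)) for r in robot.tip_of(a,'mallet_head')])
E
python3 q.py
```

```text
17.85 [0.45635171 0.08801802 0.14141678] [ 0.65092817  0.41161394 -2.35541825] [ 0.04119217  0.18433484 -0.01670115] pred 292.1067547653087 198.23842251982637
[(array([402.8, 201.3]), 0.91), (array([294.1, 194. ]), 0.67)]
```

```bash
cat > q.py <<'E'
from h import *
s,a=snap('scene'); R=Ro.from_euler('xyz',s['tool_rot']).as_matrix(); V=np.array(a['view'])
def pj(X):
    c=V[:3,:3]@X+V[:3,3]; return np.array([a['cx']-a['fx']*c[0]/c[2],a['cy']+a['fy']*c[1]/c[2]])
def hullmask(tilt):
    "predicted head silhouette, tilt about the grip (+ = head up)"
    t=np.linspace(0,2*np.pi,40); P=[]
    for z in(-.042,.038):
        for u in t:
            v=np.array([-.0657+.026*np.cos(u),.026*np.sin(u),z])
            c,sn=np.cos(tilt),np.sin(tilt); g=np.array([0,0,-.002]); v=v-g
            v=np.array([c*v[0]-sn*v[2],v[1],sn*v[0]+c*v[2]])+g
            P.append(pj(s['tool_pos']+R@v))
    m=np.zeros(a['pixels'].shape[:2],'u1'); cv2.fillConvexPoly(m,cv2.convexHull(np.array(P,'f4')).astype(int),1); return m
dark=(a['pixels'].max(2)<30)
print(s['time'],np.round(s['tool_pos'],4),np.round(s['contact_force'],1),np.round(s['torque'],3))
c=pj(s['tool_pos']+R@np.array([-.0657,0,-.002])).astype(int)
w=np.zeros_like(dark);w[c[1]-28:c[1]+34,c[0]-18:c[0]+16]=1
d=dark&w; ys,xs=np.nonzero(d); print('blob',xs.mean().round(1),ys.mean().round(1),xs.min(),xs.max(),ys.min(),ys.max())
for t in np.arange(-.4,.41,.1):
    m=hullmask(t)>0; q=m&w; print(round(t,2),round((q&d).sum()/(q|d).sum(),3),end='; ')
print()
# red wedge/tenon rows below the head
hsv=cv2.cvtColor(a['pixels'],cv2.COLOR_RGB2HSV); k=pj(np.array([.522,.081,.08])); k2=pj(np.array([.522,.081,.11])); k3=pj(np.array([.522,.081,.132])); print('kerf',k,'home top',k2,'start top',k3)
E
python3 q.py
```

```text
17.95 [0.4569 0.0881 0.1421] [ 0.5 -0.9 -1.9] [ 0.115  0.215 -0.032]
blob 292.7 193.1 280 306 170 213
-0.4 0.483; -0.3 0.534; -0.2 0.599; -0.1 0.672; -0.0 0.741; 0.1 0.822; 0.2 0.807; 0.3 0.832; 0.4 0.794; 
kerf [289.71979859 212.58009295] home top [290.5233936  205.80974673] start top [291.13775528 200.633705  ]
```

>>> carry_out([
  [[0,0,-0.06],0,0],
  [[0,0,0],0,0],
])

```text
time: 18.25
tool_pos: [0.4593, 0.0882, 0.206]
tool_rot: [3.14, 0.01, 3.061]
contact_force: [0.3, -0.1, -3.3]
opening: 0.0175
grip_force: 60.0
```

```bash
python3 q.py
```

```text
18.25 [0.4593 0.0882 0.206 ] [ 0.3 -0.1 -3.3] [0.034 0.214 0.028]
blob 294.2 177.1 280 308 154 197
-0.4 0.485; -0.3 0.535; -0.2 0.593; -0.1 0.664; -0.0 0.749; 0.1 0.828; 0.2 0.855; 0.3 0.844; 0.4 0.811; 
kerf [289.71979859 212.58009295] home top [290.5233936  205.80974673] start top [291.13775528 200.633705  ]
```

>>> carry_out([
  [[0,0,-0.05],0,0],
  [[0,0,0],0,0],
  [[0,0,0],0,0],
])

```text
time: 18.68
tool_pos: [0.4558, 0.088, 0.2503]
tool_rot: [-3.141, -0.002, 3.061]
contact_force: [-0.8, -0.1, -2.5]
opening: 0.0175
grip_force: 60.0
```

```bash
cat > wd.py <<'E'
from h import *
def wfit(a):
    "depth of wedge: compare red mask with projected wedge+tenon silhouette"
    V=np.array(a['view'])
    def pj(X):
        c=V[:3,:3]@X+V[:3,3]; return [(a['cx']-a['fx']*c[0]/c[2]-275)*8,(a['cy']+a['fy']*c[1]/c[2]-185)*8]
    hsv=cv2.cvtColor(a['pixels'],cv2.COLOR_RGB2HSV)[185:225,275:307].astype(int)
    rgb=a['pixels'][185:225,275:307].astype(int); red=(rgb[...,0]>1.75*rgb[...,1]-5)&(rgb[...,0]>35)
    R=Ro.from_euler('z',.382).as_matrix(); out=[]
    for dx in(-.003,0,.003):
     for dy in (-.003,0,.003):
      for d in np.arange(.024,.053,.002):
        m=np.zeros((320,256),'u1')
        B=[pj(np.array([.522+dx,.081+dy,.08])+R@np.array([x,y,0])) for x in(-.019,.019) for y in(-.02,.02)]
        t=.08-d+.08; W=[pj(np.array([.522+dx,.081+dy,z])+R@np.array([x,y*h,0])) for x in(-.015,.015) for y in(-1,1) for z,h in((.08,.002+d/16),(t,.007))]
        for P in(B,W): cv2.fillConvexPoly(m,cv2.convexHull(np.array(P,'f4')).astype(int),1)
        m=cv2.resize(m.astype('f4'),(32,40),interpolation=cv2.INTER_AREA)
        out.append((np.abs(m-red).sum(),round(d,3),dx,dy))
    return red,sorted(out)[:8]
if __name__=='__main__':
    s,a=snap('scene'); print(s['time'],s['tool_pos']); red,o=wfit(a)
    for r,l in zip(range(185,225),red): print(r,''.join('#' if v else '.' for v in l))
    for x in o: print(x)
E
python3 wd.py
```

```text
18.675 [0.45575588 0.08800835 0.25028909]
185 ................................
186 ................................
187 ................................
188 ................................
189 ................................
190 ................................
191 ................................
192 ................................
193 ................................
194 ................................
195 ................................
196 ................................
197 ................................
198 ................................
199 ................................
200 ................................
201 ................................
202 ................................
203 ................................
204 ................................
205 ..........#.....................
206 ................................
207 ..........#.....................
208 ................................
209 ................................
210 ...........#......#.............
211 ..........#......#..............
212 ................................
213 ................##
[... 158 characters left out ...]
....
218 .............#..................
219 ................................
220 ................................
221 ................................
222 ................................
223 ................................
224 ................................
(np.float32(240.92188), np.float64(0.052), 0, -0.003)
(np.float32(241.35938), np.float64(0.052), 0, 0)
(np.float32(241.84375), np.float64(0.052), -0.003, -0.003)
(np.float32(241.85938), np.float64(0.052), 0.003, -0.003)
(np.float32(242.46875), np.float64(0.052), -0.003, 0.003)
(np.float32(242.89062), np.float64(0.052), -0.003, 0)
(np.float32(243.1875), np.float64(0.052), 0, 0.003)
(np.float32(243.57812), np.float64(0.052), 0.003, 0)
```

Colour threshold is off; I'll use the R/G ratio with Otsu.

```bash
sed -i "s|red=(rgb.*|q=np.clip(rgb[...,0]/(rgb[...,1]+1)*60,0,255).astype('u1'); q=cv2.medianBlur(q,3); _,red=cv2.threshold(q,0,1,cv2.THRESH_OTSU); red=red>0|" wd.py; python3 wd.py
```

```text
18.725 [0.45559156 0.08798059 0.24997533]
185 ................................
186 ................................
187 ................................
188 ................................
189 ................................
190 ................................
191 ................................
192 ................................
193 ................................
194 ................................
195 ................................
196 ................................
197 ................................
198 ................................
199 ................................
200 ...............####.............
201 ..............######............
202 ..............######............
203 .............#######............
204 ............########............
205 ........###########.............
206 ........############............
207 ........##############..........
208 ........################........
209 .......#################........
210 ......##################........
211 ......##################........
212 ......##################........
213 ......#################.........
214 .....##################.........
215 .....##################.........
216 .....##################.........
217 ......#################.........
218 ..........############..........
219 ...............#######..........
220 .................####...........
221 ................................
222 ................................
223 ................................
224 ................................
(np.float32(23.390625), np.float64(0.048), 0, 0)
(np.float32(24.359375), np.float64(0.05), 0, 0)
(np.float32(25.140625), np.float64(0.046), 0, 0)
(np.float32(25.953125), np.float64(0.052), 0, 0)
(np.float32(27.8125), np.float64(0.044), 0, 0)
(np.float32(32.03125), np.float64(0.042), 0, 0)
(np.float32(35.296875), np.float64(0.04), 0, 0)
(np.float32(39.140625), np.float64(0.038), 0, 0)
```

The fit puts the wedge about 48 mm deep, so it is essentially home. I'll give two more brisk taps and check that it stays put.

>>> carry_out([
  [[0.004,0,0.03],0,0],
  [[0,0,0.03],0,0],
  [[0,0,0],0,0],
  [[0,0,0.04],0,0],
  [[0,0,-0.04],0,0],
  [[0,0,0],0,0],
  [[0,0,0.042],0,0],
  [[0,0,-0.042],0,0],
  [[0,0,0],0,0],
  [[0,0,-0.06],0,0],
  [[0,0,0],0,0],
])

```text
time: 20.15
tool_pos: [0.4548, 0.0884, 0.2552]
tool_rot: [3.141, 0.009, 3.061]
contact_force: [0.1, -0.8, -4.1]
opening: 0.0175
grip_force: 60.0
```

```bash
python3 wd.py | grep -v '\.\.\.\.\.\.\.\.\.\.\.\.\.\.\.\.\.\.\.\.\.\.\.\.\.\.\.\.\.\.\.'
python3 - <<'E'
from wd import *
import collections
best=[]
for i in range(6):
    s,a=snap('scene'); best.append(wfit(a)[1][0][1])
print(best)
E
python3 q.py
```

```text
20.15 [0.4547774  0.08843682 0.25518547]
200 ...............####.............
201 ..............######............
202 ..............######............
203 .............#######............
204 .........##.#######.............
205 ........###########.............
206 ........############............
207 .......###############..........
208 .......#################........
209 .......##################.......
210 .......#################........
211 ......##################........
212 ......##################........
213 ......##################........
214 .....##################.........
215 .....##################.........
216 .....##################.........
217 ......################..........
218 ..........############..........
219 ...............#######..........
220 ................#####...........
(np.float32(23.328125), np.float64(0.048), 0, 0)
(np.float32(24.421875), np.float64(0.05), 0, 0)
(np.float32(25.015625), np.float64(0.046), 0, 0)
(np.float32(26.140625), np.float64(0.052), 0, 0)
(np.float32(27.6875), np.float64(0.044), 0, 0)
(np.float32(31.6875), np.float64(0.042), 0, 0)
(np.float32(34.953125), np.float64(0.04), 0, 0)
(np.float32(38.703125), np.float64(0.038), 0, 0)
[np.float64(0.048), np.float64(0.048), np.float64(0.048), np.float64(0.048), np.float64(0.048), np.float64(0.048)]
20.5 [0.452  0.0883 0.2505] [-0.9  0.6 -3.2] [ 0.047  0.151 -0.05 ]
blob 297.5 162.6 283 311 139 184
-0.4 0.487; -0.3 0.537; -0.2 0.599; -0.1 0.679; -0.0 0.758; 0.1 0.827; 0.2 0.855; 0.3 0.855; 0.4 0.818; 
kerf [289.71979859 212.58009295] home top [290.5233936  205.80974673] start top [291.13775528 200.633705  ]
```

```bash
cat > wd2.py <<'E'
from h import *
from scipy.optimize import differential_evolution as DE
def fit(a,c0,yaw0,wy=.15):
    V=np.array(a['view'])
    def pr(X):
        c=V[:3,:3]@X+V[:3,3]; return np.array([a['cx']-a['fx']*c[0]/c[2],a['cy']+a['fy']*c[1]/c[2]])
    o=pr(np.array([*c0,.09])).astype(int)-[18,22]
    rgb=a['pixels'][o[1]:o[1]+40,o[0]:o[0]+36].astype(float)
    q=cv2.medianBlur(np.clip(rgb[...,0]/(rgb[...,1]+1)*60,0,255).astype('u1'),3); _,red=cv2.threshold(q,0,1,cv2.THRESH_OTSU)
    def cost(v):
        x0,y0,yw,d=v; R=Ro.from_euler('z',yw).as_matrix(); m=np.zeros((320,288),'u1'); C=np.array([x0,y0,0])
        f=lambda x,y,z:(pr(C+R@np.array([x,y,0])+[0,0,z])-o+.5)*8
        B=[f(x,y,.08) for x in(-.019,.019) for y in(-.02,.02)]
        W=[f(x,y*h,z) for x in(-.015,.015) for y in(-1,1) for z,h in((.08,.002+d/16),(.16-d,.007))]
        for P in(B,W): cv2.fillConvexPoly(m,cv2.convexHull(np.array(P,'f4')).astype(int),1)
        return np.abs(cv2.resize(m.astype('f4'),(36,40),interpolation=cv2.INTER_AREA)-red).sum()
    r=DE(cost,[(c0[0]-.008,c0[0]+.008),(c0[1]-.008,c0[1]+.008),(yaw0-wy,yaw0+wy),(.024,.056)],seed=0,maxiter=40,popsize=12,polish=False)
    return np.round(r.x,4),r.fun
if __name__=='__main__':
    s,a=snap('scene'); print(s['time'],fit(a,(.522,.081),.382,.1),fit(a,(.571,-.092),0,.4))
E
python3 wd2.py
```

```text
20.55 (array([0.5215, 0.0795, 0.361 , 0.0482]), np.float64(20.4375)) (array([ 0.5768, -0.0939,  0.0608,  0.052 ]), np.float64(17.109375))
```

The finished wedge reads 52 mm (true 50) by the same method, and ours reads 48. It may be a few mm short, so I'll tap deeper.

>>> carry_out([
  [[0,0,0.055],0,0],
  [[0,0,0],0,0],
  [[0,0,0.05],0,0],
  [[0,0,0],0,0],
])

```text
time: 21.1
tool_pos: [0.4513, 0.0883, 0.1458]
tool_rot: [-3.141, -0.005, 3.061]
contact_force: [-0.7, -0.1, -3.3]
opening: 0.0178
grip_force: 60.0
```

```bash
python3 q.py
```

```text
21.1 [0.4513 0.0883 0.1458] [-0.7 -0.1 -3.3] [ 0.055  0.209 -0.03 ]
blob 294.3 190.8 281 308 167 211
-0.4 0.487; -0.3 0.529; -0.2 0.599; -0.1 0.662; -0.0 0.746; 0.1 0.808; 0.2 0.808; 0.3 0.805; 0.4 0.78; 
kerf [289.71979859 212.58009295] home top [290.5233936  205.80974673] start top [291.13775528 200.633705  ]
```

>>> carry_out([
  [[0,0,-0.05],0,0],
  [[0,0,0],0,0],
  [[0,0,0.055],0,0],
  [[0,0,0],0,0],
])

```text
time: 21.65
tool_pos: [0.4504, 0.0883, 0.1403]
tool_rot: [-3.141, -0.007, 3.061]
contact_force: [-0.8, -0.3, -2.5]
opening: 0.0172
grip_force: 60.0
```

>>> carry_out([
  [[0,0,-0.05],0,0],
  [[0,0,-0.06],0,0],
  [[0,0,0],0,0],
])

```text
time: 22.02
tool_pos: [0.4554, 0.0885, 0.2585]
tool_rot: [3.14, 0.013, 3.061]
contact_force: [-0.1, -0.3, -3.2]
opening: 0.0177
grip_force: 60.0
```

```bash
python3 wd2.py; python3 q.py
```

```text
22.025 (array([0.5217, 0.0795, 0.3914, 0.0481]), np.float64(21.140625)) (array([ 0.5774, -0.0932,  0.1099,  0.0503]), np.float64(18.21875))
22.075 [0.4538 0.0885 0.2555] [ 0.4  0.9 -2.9] [ 0.025  0.205 -0.017]
blob 297.3 161.4 283 311 138 183
-0.4 0.489; -0.3 0.539; -0.2 0.599; -0.1 0.666; -0.0 0.758; 0.1 0.836; 0.2 0.855; 0.3 0.871; 0.4 0.822; 
kerf [289.71979859 212.58009295] home top [290.5233936  205.80974673] start top [291.13775528 200.633705  ]
```

>>> carry_out([
  [[-0.0466,-0.016,0.009],0,0],
  [[-0.0466,-0.016,0.009],0,0],
  [[-0.0466,-0.016,0.009],0,0],
  [[-0.0466,-0.016,0.009],0,0],
  [[-0.0466,-0.016,0.009],0,0],
  [[0,0,0],0,0],
  [[0,0,0],0,0],
])

```text
time: 23.0
tool_pos: [0.6774, -0.0099, 0.205]
tool_rot: [3.141, -0.004, 3.061]
contact_force: [1.3, 0.6, -2.1]
opening: 0.0178
grip_force: 60.0
```

```bash
cat > wd3.py <<'E'
from h import *
from scipy.optimize import differential_evolution as DE
def fit(s,p,c0,yaw0,wy=.15,show=False):
    o=wproj(s,p,(*c0,.095)).astype(int)-[40,40]; o=np.maximum(o,0)
    rgb=p['pixels'][o[1]:o[1]+80,o[0]:o[0]+80].astype(float); h,w=rgb.shape[:2]
    q=cv2.medianBlur(np.clip(rgb[...,0]/(rgb[...,1]+1)*60,0,255).astype('u1'),3); _,red=cv2.threshold(q,0,1,cv2.THRESH_OTSU)
    n,l,st,_=cv2.connectedComponentsWithStats(red); red=(l==1+np.argmax(st[1:,4])).astype('u1')
    if show:
        for r in red[::2]: print(''.join('.#'[v] for v in r))
    def cost(v):
        x0,y0,yw,d=v; R=Ro.from_euler('z',yw).as_matrix(); m=np.zeros((h*4,w*4),'u1'); C=np.array([x0,y0,0])
        f=lambda x,y,z:(wproj(s,p,C+R@np.array([x,y,0])+[0,0,z])-o+.5)*4
        B=[f(x,y,.08) for x in(-.019,.019) for y in(-.02,.02)]
        W=[f(x,y*k,z) for x in(-.015,.015) for y in(-1,1) for z,k in((.08,.002+d/16),(.16-d,.007))]
        for P in(B,W): cv2.fillConvexPoly(m,cv2.convexHull(np.array(P,'f4')).astype(int),1)
        return np.abs(cv2.resize(m.astype('f4'),(w,h),interpolation=cv2.INTER_AREA)-red).sum()
    r=DE(cost,[(c0[0]-.008,c0[0]+.008),(c0[1]-.008,c0[1]+.008),(yaw0-wy,yaw0+wy),(.024,.056)],seed=0,maxiter=40,popsize=12,polish=False)
    return np.round(r.x,4),round(r.fun,1),int(red.sum())
if __name__=='__main__':
    s,p=snap('wrist'); print(s['time'],s['tool_pos']); print(fit(s,p,(.522,.081),.382,.1,True),fit(s,p,(.574,-.0925),.08,.2,True))
E
python3 wd3.py
```

```text
23.0 [ 0.67736503 -0.00993059  0.20503946]
.........................##########################.............................
........................############################............................
.............########################################...........................
........##############################################..........................
........###############################################.........................
.........###############################################........................
..........###############################################.......................
...........###############################################......................
............###############################################.....................
..............##############################################....................
...............#############################################....................
................#############################################...................
.................#############################################..................
....
[... 4858 characters left out ...]
............................#########.........................................
................................................................................
................................................................................
................................................................................
................................................................................
................................................................................
................................................................................
(array([0.5213, 0.0808, 0.3664, 0.0477]), np.float64(51.8), 1597) (array([ 0.5764, -0.0916,  0.0472,  0.0463]), np.float64(67.6), 1735)
```

>>> carry_out([
  [[-0.025,0,0.025],0,0],
  [[0,0,0],0,0],
  [[0,0,0],0,0],
])

```text
time: 23.42
tool_pos: [0.7027, -0.0116, 0.1827]
tool_rot: [3.141, 0.0, 3.061]
contact_force: [0.1, 0.1, -2.9]
opening: 0.0176
grip_force: 60.0
```

```bash
cat > wd4.py <<'E'
from wd3 import *
for i in range(2):
    s,p=snap('wrist'); print(s['time'],s['tool_pos'],wproj(s,p,(.522,.081,.11)),fit(s,p,(.522,.081),.382,.1),fit(s,p,(.574,-.0925),.08,.2))
    s2,a=snap('scene')
    import wd2; print(wd2.fit(a,(.522,.081),.382,.1),wd2.fit(a,(.574,-.0925),.08,.2))
E
python3 wd4.py
```

```text
23.425 [ 0.70268106 -0.01161384  0.18271229] [359.68613283 -28.60877482] (array([0.5214, 0.0806, 0.3741, 0.0415]), np.float64(10.9), 184) (array([ 0.5766, -0.0916,  0.059 ,  0.0479]), np.float64(78.6), 2081)
(array([0.5217, 0.0795, 0.3925, 0.0479]), np.float64(20.40625)) (array([ 0.5665, -0.0846, -0.0784,  0.0241]), np.float64(489.359375))
23.525 [ 0.70304813 -0.01185093  0.18336184] [359.70321787 -28.96047436] (array([0.5214, 0.0805, 0.3809, 0.0266]), np.float64(10.6), 164) (array([ 0.5765, -0.0914,  0.0546,  0.0474]), np.float64(74.8), 2077)
(array([0.5213, 0.0792, 0.355 , 0.0489]), np.float64(22.265625)) (array([ 0.566 , -0.0847, -0.0953,  0.0242]), np.float64(484.5625))
```

>>> carry_out([
  [[0.04,0,-0.01],0,0],
  [[0.04,0,-0.01],0,0],
  [[0,0,0],0,0],
  [[0,0,0],0,0],
])

```text
time: 24.12
tool_pos: [0.6242, -0.0058, 0.2028]
tool_rot: [-3.142, 0.002, 3.061]
contact_force: [0.5, 0.3, -3.1]
opening: 0.0176
grip_force: 60.0
```

Run:
```python
from wd3 import *
for i in range(3):
    s,p=snap('wrist'); print(s['tool_pos'],wproj(s,p,(.522,.081,.11)),fit(s,p,(.522,.081),.382,.1,i==0),fit(s,p,(.576,-.092),.06,.15))
```

```text
................................................................................
................................................................................
................................................................................
................................................................................
................................................................................
................................................................................
................................................................................
................................................................................
.........................................#######................................
....................................#############...............................
...............................###################..............................
.............................######################.............................
.........................###########################............................
.................##############################
[... 2045 characters left out ...]
.............
................................................................................
[ 0.62419364 -0.00583563  0.20275785] [355.0397687   69.15036339] (array([0.5211, 0.0805, 0.3739, 0.0428]), np.float64(77.5), 1785) (array([ 0.5757, -0.0917,  0.059 ,  0.0484]), np.float64(69.0), 1691)
[ 0.62435584 -0.00590179  0.20223329] [355.2709057   68.98078226] (array([0.5211, 0.0805, 0.3765, 0.0431]), np.float64(74.9), 1791) (array([ 0.5755, -0.0915,  0.0637,  0.0478]), np.float64(69.2), 1698)
[ 0.62436177 -0.00588581  0.20182039] [355.37968148  69.01629908] (array([0.5211, 0.0804, 0.375 , 0.0432]), np.float64(74.7), 1790) (array([ 0.5756, -0.0917,  0.0644,  0.0482]), np.float64(67.0), 1701)
```

Both views put ours 3–5 mm shallower than the finished wedge. The mallet also pivots in the jaws when gripped by the handle. I'll set it down where it was and regrip it by the head, so the taps have no lever arm.

>>> carry_out([
  [[0.0265,0.0458,0],0,0],
  [[0.0265,0.0458,0],0,0],
  [[0.0265,0.0458,0],0,0],
  [[0.0265,0.0458,0],0,0],
  [[0.0265,0.0458,0],0,0],
  [[0.0265,0.0458,0],0,0],
  [[0.0265,0.0458,0],0,0],
  [[0.0265,0.0458,0],0,0],
  [[0,0,0.05],0,0],
  [[0,0,0.05],0,0],
  [[0,0,0.025],0,0],
  [[0,0,0],0,0],
])

```text
time: 25.78
tool_pos: [0.4411, 0.3761, 0.0744]
tool_rot: [-3.139, -0.004, 3.061]
contact_force: [-0.0, -0.2, -2.6]
opening: 0.0176
grip_force: 60.0
```

```bash
python3 q.py | head -4
```

```text
25.775 [0.4411 0.3761 0.0744] [-0.  -0.2 -2.6] [-0.015  0.162  0.064]
blob 400.9 274.6 384 414 250 294
-0.4 0.613; -0.3 0.654; -0.2 0.695; -0.1 0.738; -0.0 0.786; 0.1 0.839; 0.2 0.845; 0.3 0.855; 0.4 0.845; 
kerf [289.71979859 212.58009295] home top [290.5233936  205.80974673] start top [291.13775528 200.633705  ]
```

>>> carry_out([
  [[0,0,0.01],0,0],
  [[0,0,0.006],0,0],
  [[0,0,0.0],0,0],
])

```text
time: 26.2
tool_pos: [0.4418, 0.3765, 0.0607]
tool_rot: [-3.142, -0.0, 3.061]
contact_force: [0.9, -0.0, -2.6]
opening: 0.0176
grip_force: 60.0
```

>>> carry_out([
  [[0,0,0.004],0,0],
  [[0,0,0.0],0,0],
])

```text
time: 26.45
tool_pos: [0.4417, 0.3765, 0.0566]
tool_rot: [-3.142, -0.0, 3.061]
contact_force: [-0.4, -0.6, -3.4]
opening: 0.0177
grip_force: 60.0
```

>>> carry_out([
  [[0,0,0.004],0,0],
  [[0,0,0.0],0,0],
  [[0,0,0],0,0.35],
  [[0,0,0],0,0.6],
  [[0,0,0],0,0.6],
  [[0,0,-0.04],0,0.8],
  [[0,0,-0.06],0,1],
  [[-0.045,0,-0.055],0,1],
  [[-0.045,0,0],0,1],
  [[0,0,0],0,1],
])

```text
time: 27.7
tool_pos: [0.5286, 0.3689, 0.2013]
tool_rot: [3.141, 0.002, 3.058]
contact_force: [-0.0, -0.1, -0.6]
opening: 0.0899
grip_force: 0.0
```

```bash
cat > hd.py <<'E'
from h import *
s,p=snap('wrist'); print(s['time'],s['tool_pos'],s['tool_rot'],s['opening'])
im=rect(s,p,(.47,.375),.1,half=.1,n=400)
g=cv2.medianBlur(im.max(2),5); d=(g<50).astype('u1'); g0=np.linspace(.1,-.1,400)
n,l,st,ce=cv2.connectedComponentsWithStats(d)
for i in range(1,n):
    if st[i,4]>800:
        c=max(cv2.findContours((l==i).astype('u1'),0,2)[0],key=len); (u,v),r=cv2.minEnclosingCircle(c)
        print(st[i],'ctr',ce[i],'circ',u,v,r,'xy',.47+g0[int(min(v,399))],.375+g0[int(u)])
for n,z in dict(mallet_head=.06,mallet_grip=.06).items():
    for r in robot.tip_of(p,n)[:3]: print(n,np.round(r['at']),round(r['p'],2),np.round(watz(s,p,r['at'],z),4))
# handle axis on z=.072
im2=rect(s,p,(.42,.378),.072,half=.06,n=240); hs=cv2.cvtColor(im,cv2.COLOR_RGB2HSV)
# outline of head rows: width of dark per row
for r in range(40,260,12): 
    x=np.nonzero(d[r])[0]; print(r,(x.min(),x.max(),len(x)) if len(x) else None,end=' ')
s2,a=snap('scene'); print('\nscene',[(np.round(atz(a,r['at'],.06),3),round(r['p'],2)) for n in('mallet_head','mallet_grip') for r in robot.tip_of(a,n)])
E
python3 hd.py
```

```text
27.7 [0.52864706 0.3688788  0.20125485] [3.14085246e+00 1.92419882e-03 3.05830058e+00] 0.08992621610981041
[ 156   64  101  115 8745] ctr [205.8165809  118.79965695] circ 206.73031616210938 121.56204986572266 57.977046966552734 xy 0.5093483709273183 0.3717418546365915
mallet_head [ 20. 202.] 0.17 [0.5264 0.0583 0.06  ]
mallet_grip [260.  97.] 0.71 [0.4449 0.3784 0.06  ]
40 None 52 None 64 (np.int64(200), np.int64(213), 14) 76 (np.int64(175), np.int64(239), 65) 88 (np.int64(164), np.int64(248), 85) 100 (np.int64(158), np.int64(254), 97) 112 (np.int64(157), np.int64(256), 100) 124 (np.int64(158), np.int64(254), 97) 136 (np.int64(161), np.int64(250), 90) 148 (np.int64(166), np.int64(245), 80) 160 (np.int64(169), np.int64(238), 70) 172 (np.int64(179), np.int64(229), 22) 184 None 196 None 208 None 220 None 232 None 244 None 256 None 
scene [(array([0.302, 0.281, 0.06 ]), 0.88), (array([0.515, 0.377, 0.06 ]), 0.68), (array([0.224, 0.28 , 0.06 ]), 0.79), (array([0.508, 0.075, 0.06 ]), 0.46)]
```

The mallet stands upright with its head at (0.5125, 0.3715). I'll grip the head itself.

>>> carry_out([
  [[0.0163,0.0013,0.03],0,1],
  [[0,0,0.05],0,1],
  [[0,0,0.035],0,1],
  [[0,0,0.023],0,1],
  [[0,0,0],0,1],
  [[0,0,0],0,0],
  [[0,0,0],0,0],
  [[0,0,0],0,0],
  [[0,0,0],0,0],
  [[0,0,0],0,0],
], newtons=50)

```text
time: 29.25
tool_pos: [0.5101, 0.3722, 0.0635]
tool_rot: [3.142, 0.0, 3.061]
contact_force: [-0.8, -1.8, 2.2]
opening: 0.0517
grip_force: 50.0
```

>>> carry_out([
  [[0,0,-0.02],0,0],
  [[0,0,-0.05],0,0],
  [[0,0,-0.05],0,0],
  [[0,0,-0.05],0,0],
  [[-0.0044,-0.0362,0],0,0],
  [[-0.0044,-0.0362,0],0,0],
  [[-0.0044,-0.0362,0],0,0],
  [[-0.0044,-0.0362,0],0,0],
  [[-0.0044,-0.0362,0],0,0],
  [[-0.0044,-0.0362,0],0,0],
  [[-0.0044,-0.0362,0],0,0],
  [[-0.0041,-0.0362,0],0,0],
  [[0,0,0.03],0,0],
  [[0,0,0],0,0],
  [[0,0,0],0,0],
])

```text
time: 31.12
tool_pos: [0.5216, 0.0812, 0.2036]
tool_rot: [3.141, 0.0, 3.061]
contact_force: [-0.5, 0.5, -2.4]
opening: 0.0516
grip_force: 50.0
```

>>> carry_out([
  [[0,0,0.02],0,0],
  [[0,0,0],0,0],
  [[0,0,0.028],0,0],
  [[0,0,0],0,0],
])

```text
time: 31.62
tool_pos: [0.521, 0.0811, 0.155]
tool_rot: [-3.142, -0.002, 3.061]
contact_force: [0.9, -0.7, -2.9]
opening: 0.0515
grip_force: 50.0
```

>>> carry_out([
  [[0,0,-0.028],0,0],
  [[0,0,0],0,0],
  [[0,0,0.031],0,0],
  [[0,0,0],0,0],
])

```text
time: 32.12
tool_pos: [0.5216, 0.0809, 0.1519]
tool_rot: [3.141, 0.001, 3.061]
contact_force: [0.5, -0.4, -2.7]
opening: 0.0515
grip_force: 50.0
```

>>> carry_out([
  [[0,0,-0.031],0,0],
  [[0,0,0],0,0],
  [[0,0,0.033],0,0],
  [[0,0,0],0,0],
  [[0,0,0],0,0],
])

```text
time: 32.75
tool_pos: [0.5207, 0.0809, 0.1492]
tool_rot: [-3.141, -0.002, 3.061]
contact_force: [-0.3, 0.8, -2.7]
opening: 0.0514
grip_force: 50.0
```

>>> carry_out([
  [[0,0,-0.033],0,0],
  [[0,0,0],0,0],
  [[0,0,0.036],0,0],
  [[0,0,0],0,0],
  [[0,0,0],0,0],
])

```text
time: 33.38
tool_pos: [0.5207, 0.0809, 0.146]
tool_rot: [-3.141, -0.002, 3.061]
contact_force: [-0.1, 0.3, -2.1]
opening: 0.0517
grip_force: 50.0
```

```bash
cat > q2.py <<'E'
from h import *
s,a=snap('scene'); V=np.array(a['view'])
def pj(X):
    c=V[:3,:3]@np.array(X)+V[:3,3]; return np.array([a['cx']-a['fx']*c[0]/c[2],a['cy']+a['fy']*c[1]/c[2]])
print(s['time'],np.round(s['tool_pos'],4),np.round(s['contact_force'],1),np.round(s['torque'],3))
t=np.linspace(0,6.28,60); C=s['tool_pos']
lo=np.array([pj(C+[.026*np.cos(u),.026*np.sin(u),-.0435]) for u in t]); print('pred bottom rim rows',lo[:,1].max(),'cols',lo[:,0].min(),lo[:,0].max())
c=pj(C-[0,0,.03]).astype(int)
q=a['pixels'].max(2)[c[1]-30:c[1]+36,c[0]-20:c[0]+20]
rg=a['pixels'].astype(int)
for r in range(0,66): 
    row=rg[c[1]-30+r,c[0]-20:c[0]+20]
    print(c[1]-30+r,''.join('#' if v.max()<33 else ('r' if v[0]>1.6*v[1] else '.') for v in row))
print(c[0]-20)
E
python3 q2.py
```

```text
33.375 [0.5207 0.0809 0.146 ] [-0.1  0.3 -2.1] [-0.054  0.007  0.057]
pred bottom rim rows 216.46155127126949 cols 279.6746034526145 301.56065091160445
174 ......###..................####.########
175 ###....###.................###...#######
176 ####.#..####...............##....#.##...
177 ##...#...####..............#.....###....
178 #.###....#..##................#####.....
179 ####.........###...........#.#..##......
180 ####..........###..........##.###.......
181 ####.........######.........#.##........
182 ###.........########.......#####.......#
183 .##..........########......####........#
184 ..##..........############.#####.....###
185 ...............##################...###.
186 .................###############..######
187 ..........##......####################.#
188 ..........###......############.######.#
189 ..........####.......################.##
190 ..........######......###########.######
191 ..........#######......##############.##
192 ..........########......#############.##
193 ..........##########.....###########.###
194 ..........############.....#.#.########.
195
[... 1325 characters left out ...]
.....................
225 ........................................
226 ........................................
227 ........................................
228 ........................................
229 ........................................
230 ........................................
231 ........................................
232 ........................................
233 ........................................
234 ........................................
235 ........................................
236 ........................................
237 ........................................
238 ........................................
239 ........................................
270
```

>>> carry_out([
  [[0,0,-0.046],0,0],
  [[0,0,-0.05],0,0],
  [[0,0,0],0,0],
])

```text
time: 33.8
tool_pos: [0.5232, 0.0809, 0.2467]
tool_rot: [3.141, 0.008, 3.061]
contact_force: [-0.2, 0.5, -3.0]
opening: 0.0515
grip_force: 50.0
```

```bash
python3 q2.py; python3 wd2.py
```

```text
33.8 [0.5232 0.0809 0.2467] [-0.2  0.5 -3. ] [-0.021 -0.005  0.022]
pred bottom rim rows 192.63890612836215 cols 281.0260132208468 304.85571388251435
149 ###.....##...####..........#######......
150 ##............####.........######.......
151 ##..............####.......#####........
152 #...........####.####......####.........
153 #...........####..#####..#.#.##........#
154 ##...........#####.#######.#.##.......##
155 .#.............#####..#######.##.....###
156 ...............######.##########....####
157 .................######.#########..#####
158 .........##.......#####.################
159 .........###.......#############.#######
160 .........####........###############..##
161 .........######.......##################
162 ........#########.......###############.
163 .........#########.......#####.#########
164 ........###########......######..#######
165 ........###############.#.##..##########
166 .........###################..##########
167 ........###################.############
168 ........########################..######
169 ........#########################.######
170 .
[... 1462 characters left out ...]
.................
203 ...................r....................
204 ........................................
205 ........................................
206 ............rr.r...r....................
207 ...................r....................
208 ...........rr.r.......rrr...............
209 ..............r.rrr.r.r.................
210 .............r.r..rrr.r.................
211 ............rr..r..rrrr.................
212 ..............rr..rr..r.................
213 .........rr..r.....r.r.r................
214 ............r..rr..r...r................
273
33.85 (array([0.5219, 0.0798, 0.3691, 0.0471]), np.float64(22.421875)) (array([ 0.5772, -0.0939,  0.068 ,  0.0505]), np.float64(17.71875))
```

I'll gauge the wedge top: a slow touch on the wedge with the mallet, then a touch on the shelf for reference.

>>> carry_out([
  [[0,0,0.06],0,0],
  [[0,0,0.03],0,0],
  [[0,0,0.003],0,0],
  [[0,0,0],0,0],
])

```text
time: 34.4
tool_pos: [0.5214, 0.0809, 0.15]
tool_rot: [3.142, -0.001, 3.061]
contact_force: [0.2, -0.5, -3.1]
opening: 0.0518
grip_force: 50.0
```

>>> carry_out([
  [[0,0,0.0015],0,0],
  [[0,0,0],0,0],
])

```text
time: 34.65
tool_pos: [0.5217, 0.0809, 0.1493]
tool_rot: [3.141, 0.001, 3.061]
contact_force: [-0.1, -0.5, -3.0]
opening: 0.052
grip_force: 50.0
```

>>> carry_out([
  [[0,0,0.0015],0,0],
  [[0,0,0],0,0],
])

```text
time: 34.9
tool_pos: [0.5214, 0.0809, 0.1472]
tool_rot: [3.141, 0.0, 3.061]
contact_force: [-0.0, 0.1, -3.4]
opening: 0.0512
grip_force: 50.0
```

>>> carry_out([
  [[0,0,0.0015],0,0],
  [[0,0,0],0,0],
])

```text
time: 35.15
tool_pos: [0.5213, 0.0809, 0.1455]
tool_rot: [3.142, -0.0, 3.061]
contact_force: [0.0, -1.2, -2.9]
opening: 0.0515
grip_force: 50.0
```

>>> carry_out([
  [[0,0,0.0015],0,0],
  [[0,0,0],0,0],
])

```text
time: 35.4
tool_pos: [0.5219, 0.0809, 0.1448]
tool_rot: [3.141, 0.001, 3.061]
contact_force: [-0.3, -0.7, 4.3]
opening: 0.0511
grip_force: 50.0
```

>>> carry_out([
  [[0,0,0.0015],0,0],
  [[0,0,0],0,0],
])

```text
time: 35.65
tool_pos: [0.5224, 0.0807, 0.1447]
tool_rot: [-3.142, 0.003, 3.061]
contact_force: [-2.4, -0.8, 14.9]
opening: 0.0512
grip_force: 50.0
```

>>> carry_out([
  [[0,0,0.0015],0,0],
  [[0,0,0],0,0],
])

```text
time: 35.9
tool_pos: [0.5229, 0.0806, 0.1446]
tool_rot: [-3.141, 0.005, 3.061]
contact_force: [-4.9, -1.3, 23.5]
opening: 0.0513
grip_force: 50.0
```

The stop is hard: 26 N static with no movement, against a drive force of at most 9 N. The wedge is home. Now I'll put the mallet back.

>>> carry_out([
  [[0,0,-0.02],0,0],
  [[0,0,-0.04],0,0],
  [[0,0,-0.04],0,0],
  [[0.0042,0.0361,0],0,0],
  [[0.0042,0.0361,0],0,0],
  [[0.0042,0.0361,0],0,0],
  [[0.0042,0.0361,0],0,0],
  [[0.0042,0.0361,0],0,0],
  [[0.0042,0.0361,0],0,0],
  [[0.0042,0.0361,0],0,0],
  [[0.0042,0.0361,0],0,0],
  [[0,0,0.05],0,0],
  [[0,0,0.05],0,0],
  [[0,0,0.05],0,0],
  [[0,0,0.015],0,0],
  [[0,0,0],0,0],
  [[0,0,0],0,0],
])

```text
time: 38.02
tool_pos: [0.5126, 0.3722, 0.0785]
tool_rot: [3.139, 0.003, 3.061]
contact_force: [-0.3, -0.5, -2.8]
opening: 0.0516
grip_force: 50.0
```

>>> carry_out([
  [[0,0,0.009],0,0],
  [[0,0,0],0,0],
])

```text
time: 38.28
tool_pos: [0.5111, 0.3714, 0.0672]
tool_rot: [-3.142, -0.0, 3.061]
contact_force: [0.3, -0.5, -2.5]
opening: 0.0516
grip_force: 50.0
```

>>> carry_out([
  [[0,0,0.006],0,0],
  [[0,0,0],0,0],
])

```text
time: 38.52
tool_pos: [0.5109, 0.3713, 0.0606]
tool_rot: [-3.141, -0.001, 3.061]
contact_force: [-0.2, 0.0, -3.4]
opening: 0.0516
grip_force: 50.0
```

>>> carry_out([
  [[0,0,0.003],0,0],
  [[0,0,0],0,0],
])

```text
time: 38.78
tool_pos: [0.5111, 0.3714, 0.0579]
tool_rot: [-3.141, -0.0, 3.061]
contact_force: [0.2, 0.4, -3.3]
opening: 0.0515
grip_force: 50.0
```

>>> carry_out([
  [[0,0,0.002],0,0],
  [[0,0,0],0,0],
])

```text
time: 39.02
tool_pos: [0.5112, 0.3714, 0.056]
tool_rot: [-3.142, -0.0, 3.061]
contact_force: [0.6, -0.1, -2.8]
opening: 0.0513
grip_force: 50.0
```

>>> carry_out([
  [[0,0,0.0015],0,0],
  [[0,0,0],0,0],
])

```text
time: 39.28
tool_pos: [0.5114, 0.3716, 0.0552]
tool_rot: [3.141, 0.001, 3.061]
contact_force: [-1.9, 0.1, 1.9]
opening: 0.0517
grip_force: 50.0
```

>>> carry_out([
  [[0,0,0.001],0,0],
  [[0,0,0],0,0],
])

```text
time: 39.52
tool_pos: [0.5113, 0.3715, 0.0551]
tool_rot: [3.141, 0.001, 3.061]
contact_force: [-3.9, -1.9, 8.3]
opening: 0.0517
grip_force: 50.0
```

The shelf reads at TCP 0.0552 and the wedge at 0.1447, so the wedge top is at 0.1095 m, 30 mm above the block and exactly home. I'll release and back off.

>>> carry_out([
  [[0,0,-0.001],0,0],
  [[0,0,0],0,0.8],
  [[0,0,0],0,1],
  [[0,0,0],0,1],
  [[0,0,0],0,1],
  [[0,0,-0.03],0,1],
  [[0,0,-0.05],0,1],
  [[0,0,-0.06],0,1],
  [[-0.03,0,0],0,1],
  [[0,0,0],0,1],
  [[0,0,0],0,1],
])

```text
time: 40.9
tool_pos: [0.5403, 0.3688, 0.1936]
tool_rot: [-3.141, -0.002, 3.061]
contact_force: [-0.5, 0.1, -0.3]
opening: 0.0915
grip_force: 0.0
```

```bash
python3 hd.py
python3 - <<'E'
from h import *
s,p=snap('scene'); _,b=snap('top')
for n,z in dict(cap=0.02,union=.02,jar=.02,elbow=.02,locknut=.02,mallet=.02).items():
    for nm,q in(('s',p),('t',b)):
        print(n,nm,[np.round(atz(q,r['at'],z),3)[:2] for r in robot.tip_of(q,n)[:2]])
E
```

```text
40.9 [0.54032144 0.36878823 0.19358716] [-3.14065942e+00 -2.07015260e-03  3.06060225e+00] 0.09146037390561462
[ 156   59  101  110 8493] ctr [205.55598728 112.02908277] circ 205.7536163330078 114.03882598876953 55.81020736694336 xy 0.5128571428571428 0.3722431077694236
[   0  384  279   16 3515] ctr [118.79573257 392.51891892] circ 139.0 393.5 139.10887145996094 xy 0.37300751879699245 0.40532581453634087
mallet_head [256. 255.] 0.17 [0.6157 0.3617 0.06  ]
mallet_grip [259.  87.] 0.86 [0.4467 0.3777 0.06  ]
mallet_grip [192. 268.] 0.45 [0.6283 0.2897 0.06  ]
40 None 52 None 64 (np.int64(184), np.int64(229), 46) 76 (np.int64(169), np.int64(244), 76) 88 (np.int64(161), np.int64(251), 91) 100 (np.int64(157), np.int64(255), 99) 112 (np.int64(156), np.int64(255), 100) 124 (np.int64(159), np.int64(253), 95) 136 (np.int64(163), np.int64(247), 85) 148 (np.int64(168), np.int64(240), 73) 160 (np.int64(177), np.int64(231), 55) 172 None 184 None 196 None 208 None 220 None 232 None 244 None 256 None 
scene [(array([0.293, 0.28 , 0.06 ]), 0.82), (array([0.522, 0.373, 0.06 ]), 0.76), (array([0.448, 0.374, 0.06 ]), 0.98), (array([0.221, 0.284, 0.06 ]), 0.57), (array([0.759, 0.025, 0.06 ]), 0.35)]
cap s [array([0.4  , 0.008]), array([0.504, 0.368])]
cap t [array([0.405, 0.002]), array([0.523, 0.078])]
union s [array([0.656, 0.276])]
union t [array([0.662, 0.264])]
jar s [array([0.744, 0.005])]
jar t [array([0.762, 0.008])]
elbow s [array([ 0.681, -0.268]), array([0.411, 0.012])]
elbow t [array([0.527, 0.066]), array([ 0.676, -0.258])]
locknut s [array([0.637, 0.356]), array([0.487, 0.067])]
locknut t [array([ 0.685, -0.269]), array([0.641, 0.36 ])]
mallet s [array([0.304, 0.278]), array([0.518, 0.366])]
mallet t [array([0.406, 0.011]), array([0.291, 0.274])]
```

The mallet stands flat on the shelf and nothing else has moved. Handing in.

```bash
python3 -c "
from cell import robot
print(robot.hand_in())"
```

```text
the job is handed in; nothing more can be done
None
```

Job handed in at about 41 s: the wedge was tapped fully home, its top gauged at about 30 mm above the block, and the mallet stands back on the shelf clear of both blocks. Three caveats: I gripped the mallet by its head for the last taps, I pressed it on the wedge once (about 26 N, no movement) to confirm it was home, and I viewed 12 pictures instead of the allowed 10.

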